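# Roll the cleaned roller up the drain board and chock it

## Task

The cleaned feed roller is lying in the channel low down on the sloping drain board. Take the orange chock, push the roller up the board with it, under the blow-off pipe, until the roller lies squarely against the top rail, and leave the chock snug under the roller's downhill side so that it stays up there when you let go. Touch the clean roller only with the chock and never let it run free, do not knock the pipe, and leave the other things on the bench where they are.

Things in the scene. Friction and masses are not known exactly. Their poses are not given: they have to be found in the camera images.
- slope: Bare-metal sloping plate of the drain board, fixed, rising 6 degrees to a top rail. Origin: on the plate's surface, mid-width, at the foot of the rail's inner face. x points up the slope into the rail, y across, z square off the plate. Rail: inner face at x = 0, 240 mm wide, 56 mm high. Flat plate from x = 0 down to -335 mm but for the channel. Side rims 16 mm high at y = +-118 mm.
- channel_mid (a point): Middle of the drain channel, level with the plate's surface: an open groove straight across the board, 22 mm wide, 7 mm deep, 217 mm down the slope from the rail. The roller starts in it, sunk 2 mm between its edges.
- foot_mid (a point): Middle of the drain board's low edge, on the plate's surface, 10 mm above the bench (the bench top is z = 0); 335 mm down the slope from the rail.
- pipe_mid (a point): Middle of the axis of the fixed steel blow-off pipe that crosses over the board, parallel to the top rail: 22 mm diameter, 72 mm down the slope from the rail, axis 111 mm off the plate (100 mm free below it), 145 mm to each side. An upright tool cannot work on the plate just downhill of it; one leaning 30 to 45 degrees (fingers pointing uphill) can.
- blowpipe: The same blow-off pipe with its posts (20 x 6 mm, 125 mm either side of the centre line), small nozzles under its uphill side, and at its right-hand end a valve with a blue lever and a rigid feed pipe, out to 185 mm from the centre line. Its origin and axes are those of the sloping plate, not of the pipe.
- roller_center (a point): Centre of the feed roller: green cylinder, 70 mm diameter, 150 mm long, with a journal 16 mm thick and 14 mm long at each end (178 mm overall), 0.5 to 0.9 kg. Its y is the roller's axis; x and z turn as it rolls. Rolls freely; to leave the channel it takes a push of about 2 to 6 N. Against the top rail its centre is 35 mm from the rail and 35 mm off the plate.
- chock_center (a point): Centre (22.5 mm above the sole) of the orange chock, a wedge alike both ways round, on the bench below the foot of the board or beyond its top rail. Sole 84 mm long (x), 50 mm wide (y, flat upright sides to grip), 45 mm high (z), flat top 21 mm; both end faces at 55 degrees to the sole. 0.4 kg. On the plate, touching the roller, its centre is 60 mm downhill of the roller's. Its own friction holds the roller.
- spray: White bottle of cleaner with a red cap, 60 mm diameter, 165 mm tall, origin under its base; stands off the far corner of the board beyond the top rail. Bystander.
- brush: Blue parts brush lying on the bench off the board's foot, towards the back, 190 mm long along its x. Bystander.
- hub: Turned steel hub, 76 mm diameter flange, 40 mm tall, origin under its base; on the bench at the other end of the board from the chock. Bystander.
- caliper: Steel caliper lying flat behind the board, seen from the robot, 190 mm long along its x. Bystander.
- grease: Yellow can, 72 mm diameter, 85 mm tall, further to the left. Bystander.
- wrench: Steel wrench lying at the far right, 180 mm long along its x. Bystander.
Not all that is in view belongs to the job. Several things look just like the part that bears chock_center: the one meant starts farthest to the robot's right. There is more than one size of the part that bears roller_center; the job needs the larger.

How it is judged:
By the outcome, as a careful person would: the job done as asked, in the order asked, and still so for the second after the job is handed in, with the robot touching nothing.
It also fails if it takes over 54 s, if anything falls off the work surface, if the arm or the gripper's body presses on something with over 40 N, if the wrist force passes 120 N, or if a joint passes its speed limit or range.

## Robot

A 6-joint arm with a two-finger parallel gripper is mounted at the origin on the work surface. World frame = base frame: x ahead of the robot, y to its left, z up, the work surface at z = 0. Lengths are in mm, angles in rad, forces in N, time in s.
With the tool pointing down it reaches from about 375 to 975 mm from the base axis. Payload 3.8 kg.
Tool frame: the origin (TCP) lies midway between the tips of the shut fingers; the grasp point (between the pads) lies 19 mm behind it; z points along the fingers, y is the direction in which the jaws open and shut (so a half turn about z gives the same grasp; the last joint's range is limited). The gripper opens to 85 mm and grips with 20 to 120 N. Pads are 22 mm wide; open, the fingers measure 114 mm over their backs; the gripper's body (76 mm by 85 mm) begins 54 mm behind the grasp point. The pads swing forward as they close: fully open they stand 13 mm farther back than shut.
Start: joints at [-0.037, 0.264, 1.604, -0, 1.274, -0.037], TCP at [674.995, -0.002, 231.28] pointing down, gripper open.
Joint ranges: [-2.63, 2.63], [-0.94, 2.18], [0.31, 2.57], [-1.31, 4.45], [0, 2.66], [-2.55, 2.55]. Speed limits (rad/s): [2.57, 2.57, 3.14, 3.14, 3.14, 3.14].

## Interface

Orientations are given as a unit quaternion [w, x, y, z].
In Python, from workcell import movep, move_straight, set_joints, gripper_to, pause, inverse_kinematics, state, read_camera, get_calibration, Unreachable, sign_off gives the robot as it stands. Calls block until the motion is done:
- movep(position, orientation): joint-space move of the TCP to a pose.
- move_straight(position, speed=150, orientation=None): straight line of the TCP; orientation=None keeps the orientation; speed is the mean speed in mm/s.
- set_joints(angles): joint-space move.
- gripper_to(opening, squeeze=None): opening from 0.0 (shut) to 1.0 (fully open); squeeze is the grip in N (None keeps the last); returns when the fingers have stopped.
- pause(seconds).
- inverse_kinematics(position, orientation): joint angles nearest the present ones, or None.
- state(): the state.
- read_camera(name): name is "scene" or "side" or "wrist"; returns (picture, depth): 480x640x3 uint8, blue, green, red; 480x640 float32, mm along the optical axis (not along the pixel's ray), 0 where there is no reading.
- get_calibration(name): a dict with "intrinsics" (3x3 intrinsics, pixels), "world_from_camera" (4x4, takes a point from camera to world coordinates); the wrist camera has in their place "T_tool_cam" (4x4, takes a point from camera to tool coordinates, whose origin is the TCP and whose axes are the flange's). Camera axes: x right, y down, z forward; pixel columns grow to the right and rows downward; lengths in mm; the calibration is good to about 2 mm. A picture is of the moment at which its call begins: read the wrist's pose just before it. get_calibration takes no time and is no camera call.
A pose or a line that the arm cannot do raises Unreachable and nothing moves.
- sign_off(): hands the job in, once; it reports no verdict.
The state is a dict: "t": time; "joints": joint angles; "joint_velocities": joint speeds; "joint_torque": joint torques, N m; "tcp_pos": TCP position; "tool_rot": TCP orientation; "force": force on the tool from outside, world axes, zero at the start; "torque": the same for the moment, N m; "finger_gap": opening from 0.0 (shut) to 1.0 (fully open).
Only numpy, scipy, OpenCV 4.12 (cv2) and the standard library are available. Lean on these libraries where they do the work, as an engineer would, in place of code of your own. Each camera call takes 0.05 s, during which the arm holds its last target.

## Working session

There is one attempt and no reset: what is moved stays moved. The work goes in short steps, each a Python script; the robot and the scene stay as the last script left them, time stands still between calls to the robot, and variables do not carry over. Pictures are saved under pics/ and viewed, and the job is handed in when it is done.

```bash
mkdir -p pics; ls; python3 - <<'E'
from workcell import *
import cv2,numpy as np
np.set_printoptions(suppress=True,precision=3)
for n in("scene","side"):
    p,d=read_camera(n); cv2.imwrite(f"pics/{n}0.png",p); np.save(f"pics/{n}0.npy",d)
    print(get_calibration(n))
print(get_calibration("wrist")); print(state())
E
```

```text
pics
{'intrinsics': array([[480.829,   0.   , 322.365],
       [  0.   , 480.829, 237.622],
       [  0.   ,   0.   ,   1.   ]]), 'world_from_camera': array([[   0.623,    0.669,   -0.404, 1111.635],
       [   0.782,   -0.527,    0.333, -508.569],
       [   0.01 ,   -0.523,   -0.852, 1305.134],
       [   0.   ,    0.   ,    0.   ,    1.   ]])}
{'intrinsics': array([[512.808,   0.   , 323.688],
       [  0.   , 512.808, 250.002],
       [  0.   ,   0.   ,   1.   ]]), 'world_from_camera': array([[   0.997,   -0.048,    0.059,  502.331],
       [  -0.076,   -0.676,    0.733, -997.667],
       [   0.005,   -0.736,   -0.677,  974.913],
       [   0.   ,    0.   ,    0.   ,    1.   ]])}
{'intrinsics': array([[333.831,   0.   , 315.121],
       [  0.   , 333.831, 239.271],
       [  0.   ,   0.   ,   1.   ]]), 'T_tool_cam': array([[   0.001,   -0.951,   -0.31 ,   78.927],
       [   1.   ,    0.001,    0.   ,    0.902],
       [   0.   ,   -0.31 ,    0.951, -142.72 ],
       [   0.   ,    0.   ,    0.   ,    1.   ]])}
{'t': 0.1, 'joints': array([-0.037,  0.265,  1.605,  0.   ,  1.274, -0.037]), 'joint_velocities': array([-0.   , -0.002, -0.002, -0.001, -0.002,  0.   ]), 'joint_torque': array([  0.   , -51.671, -36.859,   0.   ,   0.006,   0.   ]), 'tcp_pos': array([674.328,   0.04 , 230.078]), 'tool_rot': array([-0.001,  0.707,  0.707, -0.001]), 'force': array([ 0.399,  0.129, -0.151]), 'torque': array([-0.064,  0.019, -0.013]), 'finger_gap': 0.9986524062827186}
```

View pics/scene0.png

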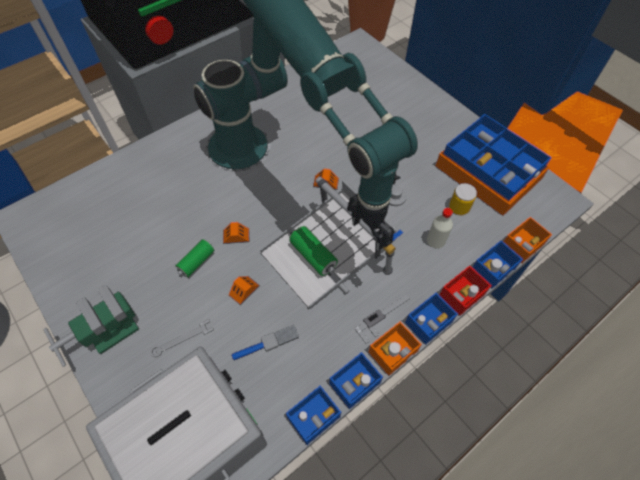

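View pics/side0.png

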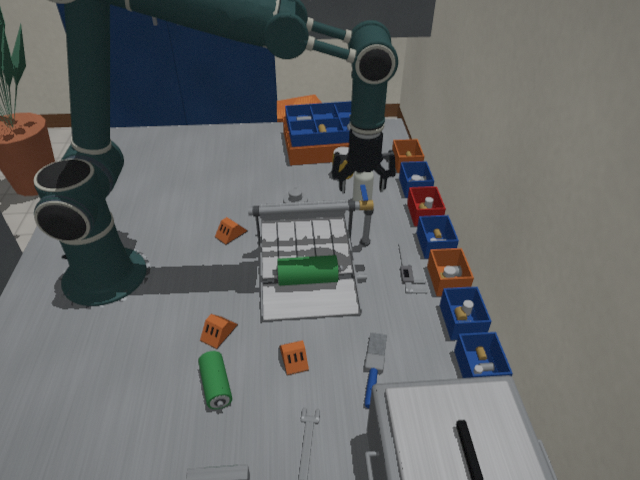

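The scene view shows the board rising away to the left (+y), with the green roller at (313,250). The three orange chocks are at (327,178), (236,233) and (243,289), and the last is probably the rightmost. Next I'll zoom in to measure.

```bash
cat > h.py <<'E'
from workcell import *
import cv2,numpy as np
np.set_printoptions(suppress=True,precision=2)
def ray(n,u,v,cal=None):
    c=get_calibration(n);K=c["intrinsics"];T=c["world_from_camera"]
    d=T[:3,:3]@np.linalg.solve(K,[u,v,1.]);return T[:3,3],d
def onz(n,u,v,z):
    o,d=ray(n,u,v);return o+d*(z-o[2])/d[2]
def onplane(n,u,v,p,nn):
    o,d=ray(n,u,v);return o+d*((p-o)@nn)/(d@nn)
def cloud(n,depth):
    c=get_calibration(n);K=c["intrinsics"];T=c["world_from_camera"]
    v,u=np.mgrid[:480,:640]
    P=np.stack([(u-K[0,2])/K[0,0]*depth,(v-K[1,2])/K[1,1]*depth,depth],-1)
    return P@T[:3,:3].T+T[:3,3]
def proj(n,X):
    c=get_calibration(n);K=c["intrinsics"];T=c["world_from_camera"]
    q=K@(T[:3,:3].T@(np.asarray(X,float)-T[:3,3]));return q[:2]/q[2]
E
python3 - <<'E'
from h import *
for n in("scene","side"):
    p=cv2.imread(f"pics/{n}0.png");d=np.load(f"pics/{n}0.npy");P=cloud(n,d)
    h=cv2.cvtColor(p,cv2.COLOR_BGR2HSV)
    for nm,lo,hi in(("or",(5,150,80),(18,255,255)),("gr",(50,120,40),(75,255,255))):
        m=cv2.inRange(h,lo,hi);k,l,s,c=cv2.connectedComponentsWithStats(m)
        for i in range(1,k):
            if s[i,4]>120:
                q=P[(l==i)&(d>0)];print(n,nm,c[i],s[i],np.median(q,0),q.min(0),q.max(0))
    x,y,w,hh=(220,160,200,150) if n=="scene" else (190,190,200,200)
    cv2.imwrite(f"pics/{n}0c.png",cv2.resize(p[y:y+hh,x:x+w],None,fx=4 if n=="scene" else 3,fy=4 if n=="scene" else 3,interpolation=cv2.INTER_CUBIC))
E
```

```text
scene or [373.46  16.06] [354   0  39  40 721] [-830.8  1477.84 -533.55] [-960.44 1386.03 -721.84] [-779.79 1592.86 -401.66]
scene or [553.05 143.64] [ 436   92  188  122 7316] [ 620.06 1309.39 -327.13] [ 315.66  492.82 -757.97] [ 838.05 2225.31   74.96]
scene or [328.64 177.26] [315 169  23  20 212] [337.47 153.32  36.31] [286.84  72.16   3.11] [408.71 187.45 159.63]
scene or [527.32 237.11] [504 218  47  42 915] [901.   507.08  35.78] [863.58 421.86  -2.13] [949.14 539.76  69.59]
scene or [235.62 233.07] [224 222  25  21 413] [ 326.12 -213.02   28.53] [ 279.86 -254.58    1.97] [ 357.49 -168.22   52.3 ]
scene or [242.14 288.41] [229 277  29  27 471] [ 499.1  -304.51   30.8 ] [ 466.2  -339.62    0.22] [ 524.   -259.89   49.58]
scene or [393.62 347.08] [ 369  322   52   52 1207] [899.8  -76.23  22.11] [ 863.26 -133.73   -5.39] [948.47 -23.02  69.4 ]
scene gr [155.3    6.24] [138   0  43  16 315] [-612.84   65.89  201.7 ] [-636.17    0.88  173.33] [-595.63  171.83  217.01]
scene gr [311.07 248.56] [290 227  47  48 980] [540.82 -82.84  84.25] [ 461.27 -106.8    51.35] [613.07 -42.63  95
[... 414 characters left out ...]
 26 423] [320.88 129.39  25.15] [282.18 100.41   0.24] [366.64 166.38  48.66]
side or [448.27 268.65] [ 428  249   45   47 1250] [900.31 -70.73  41.49] [ 859.05 -140.55   -1.67] [946.12   5.16  64.56]
side or [216.48 330.08] [201 315  36  33 676] [ 314.32 -229.87   27.55] [ 275.5  -260.57    0.62] [ 356.32 -175.23   49.35]
side or [294.1  357.01] [280 341  28  33 623] [ 492.1  -319.52   30.68] [ 461.24 -343.63    0.54] [ 520.41 -285.16   48.54]
side gr [307.39 269.9 ] [ 278  255   60   30 1543] [534.9  -97.36  79.24] [ 460.97 -113.49   40.23] [608.91 -49.35  93.79]
side gr [213.54 375.78] [ 199  352   33   56 1106] [ 321.14 -366.73   48.3 ] [ 284.6  -425.03   13.95] [ 358.88 -301.56   56.9 ]
```

View pics/scene0c.png

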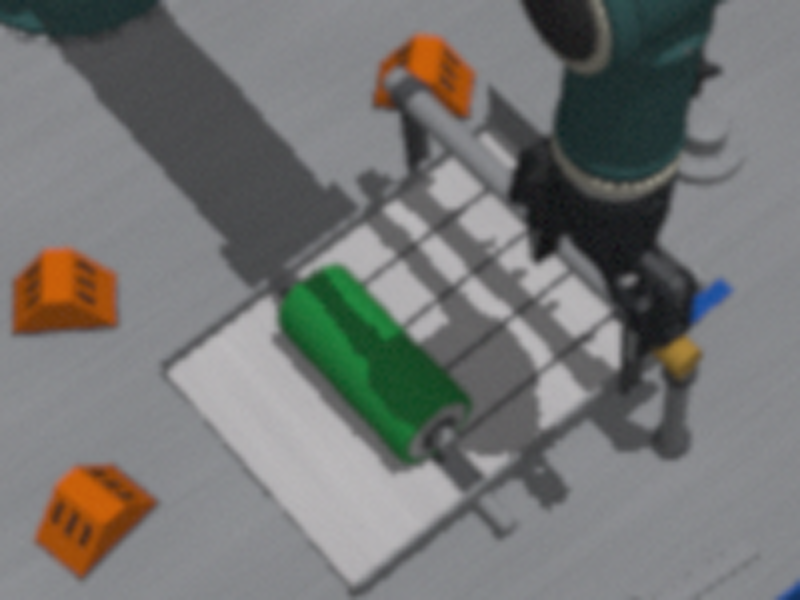

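View pics/side0c.png

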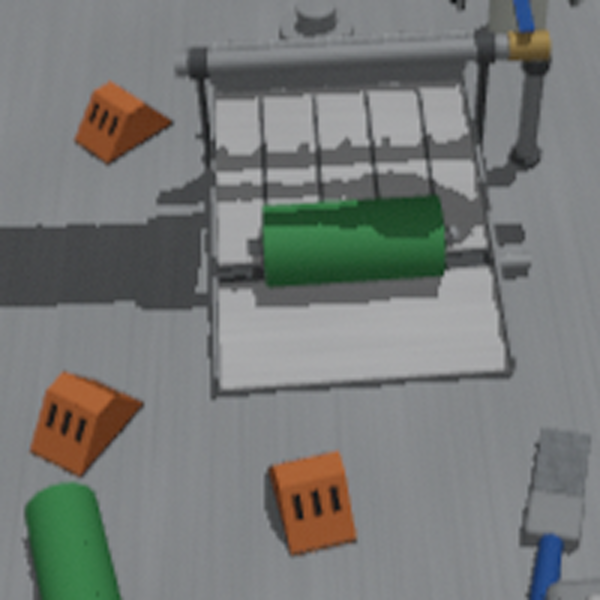

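```bash
python3 - <<'E'
from h import *
from scipy.optimize import least_squares
S={}
for n in("scene","side"):
    p=cv2.imread(f"pics/{n}0.png");d=np.load(f"pics/{n}0.npy");P=cloud(n,d)
    h=cv2.cvtColor(p,cv2.COLOR_BGR2HSV);S[n]=(p,P,h)
    # bench check
    q=P[(abs(P[...,0]-420)<60)&(abs(P[...,1]+420)<40)|(abs(P[...,0]-650)<50)&(abs(P[...,1]+350)<50)];print(n,"bench z",np.median(q[:,2]),len(q))
    # plate below channel
    m=(P[...,0]>450)&(P[...,0]<620)&(P[...,1]>-205)&(P[...,1]<-150)&(P[...,2]<60)
    m2=(P[...,0]>450)&(P[...,0]<620)&(P[...,1]>-20)&(P[...,1]<20)&(P[...,2]<60)
    for mm in(m,m2,m|m2):
        q=P[mm];c=np.median(q,0);
        for _ in range(4):
            A=np.c_[q,np.ones(len(q))];w=np.linalg.lstsq(np.c_[q[:,:2],np.ones(len(q))],q[:,2],rcond=None)[0]
            r=q[:,2]-np.c_[q[:,:2],np.ones(len(q))]@w;q=q[abs(r)<max(2.5*np.std(r),1)]
        nn=np.r_[-w[:2],1];nn/=np.linalg.norm(nn)
        print(n,len(q),"plane",w,"tilt",np.degrees(np.arccos(nn[2])),"dir",np.degrees(np.arctan2(w[1],w[0])),np.std(r))
    # roller
    m=cv2.inRange(h,(50,100,30),(75,255,255))>0
    m=cv2.erode(m.astype(np.uint8),np.ones((3,3)))>0
    q=P[m&(P[...,0]>440)&(P[...,0]<640)&(P[...,1]>-140)&(P[...,1]<0)]
    def f(x):
        a=np.array([np.cos(x[3]),np.sin(x[3]),0]);v=q-[540,x[0],x[1]];v=v-np.outer(v@a,a);return (np.linalg.norm(v,axis=1)-x[2])
    s=least_squares(f,[-90,60,35,0],loss="soft_l1",x_scale=[10,10,10,.1]);
    a=s.x;t=(q[:,0]-540)*np.cos(a[3])+(q[:,1]-a[0])*np.sin(a[3])
    print("roller x0=540:",a[:3],"yaw deg",np.degrees(a[3]),"ext",np.percentile(t,[1,99]),np.std(f(a)))
    s=least_squares(lambda y:f([y[0],y[1],35,y[2]]),[-90,60,0],loss="soft_l1",x_scale=[10,10,.1]);print("r35",s.x[:2],np.degrees(s.x[2]),np.std(s.fun))
E
```

```text
scene bench z -0.02759362065626192 2235
scene 960 plane [-0.    0.33 64.91] tilt 18.05710791481605 dir 90.13157716087494 3.84694164865299
scene 610 plane [ 0.    0.08 28.6 ] tilt 4.33697217969051 dir 89.4748685964257 2.671592506450904
scene 1580 plane [-0.    0.13 29.73] tilt 7.349361053343108 dir 90.33877303117129 4.194138889825281
roller x0=540: [-70.72  56.98  32.65] yaw deg 0.5940956926350389 ext [-70.51  67.39] 2.2766240315869077
r35 [-69.73  54.47] 0.5779484783951385 2.297470493136342
side bench z -0.8769907311152565 3567
side 1428 plane [-0.    0.33 66.76] tilt 18.111142363562507 dir 90.69355818007807 3.7245148963964767
side 298 plane [ 0.    0.06 28.91] tilt 3.5898837696118355 dir 89.94230943508857 1.96946878913599
side 1741 plane [-0.    0.13 30.94] tilt 7.453111790907672 dir 91.27509303725337 4.4867769088721765
roller x0=540: [-74.8   55.16  33.3 ] yaw deg 1.0911577609628575 ext [-75.37  64.42] 2.231059348892939
r35 [-73.5   53.63] 1.0820278526894906 2.2479642073633554
```

```bash
python3 - <<'E'
from h import *
q=state()["tool_rot"]
from scipy.spatial.transform import Rotation as R
# tool down, same orientation; camera at tool +x. view chock + board
r=R.from_quat(np.r_[q[1:],q[0]]).as_matrix();print(r)
movep([500,-330,330],q)
s=state();p,d=read_camera("wrist");print(s["t"],s["tcp_pos"],s["tool_rot"],s["joints"])
cv2.imwrite("pics/w1.png",p);np.savez("pics/w1.npz",d=d,pos=s["tcp_pos"],q=s["tool_rot"])
p,d=read_camera("side"); cv2.imwrite("pics/side1.png",p);np.save("pics/side1.npy",d)
p,d=read_camera("scene"); cv2.imwrite("pics/scene1.png",p);np.save("pics/scene1.npy",d)
E
```

```text
[[-0.  1. -0.]
 [ 1.  0.  0.]
 [ 0. -0. -1.]]
1.5417 [ 500.47 -329.13  329.45] [-0.    0.71  0.71 -0.  ] [-0.62  0.08  1.64 -0.    1.42 -0.62]
```

View pics/w1.png

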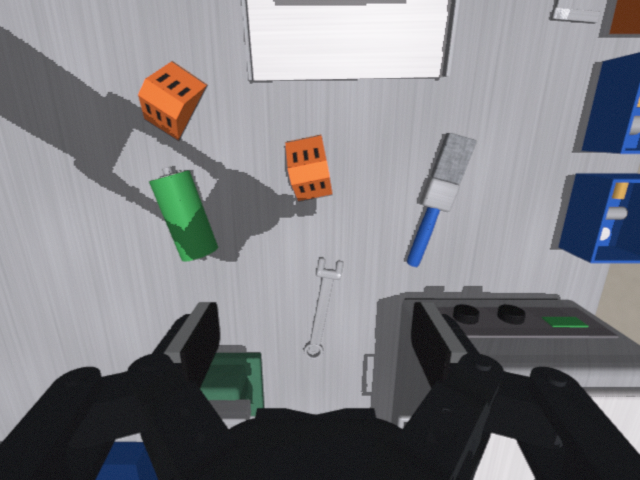

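View pics/side1.png

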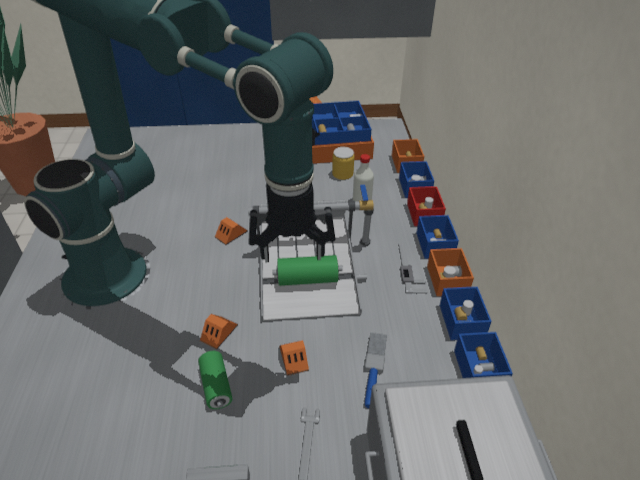

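View pics/scene1.png

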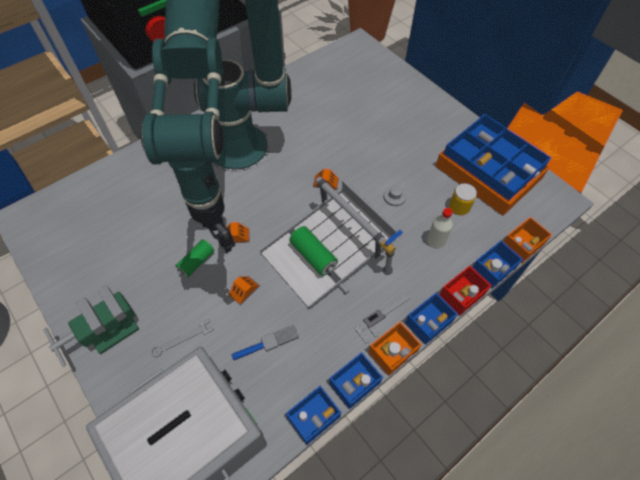

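The wrist view shows the chock at (308,167), with slots on both end faces and its sole running roughly along world y. The board's foot is at row 80, between columns 250 and 447. I'll measure the chock and the board from zoomed crops.

```bash
python3 - <<'E'
from h import *
p=cv2.imread("pics/w1.png");cv2.imwrite("pics/w1c.png",cv2.resize(p[125:210,265:350],None,fx=7,fy=7,interpolation=cv2.INTER_CUBIC))
p=cv2.imread("pics/scene1.png");cv2.imwrite("pics/scene1c.png",cv2.resize(p[160:310,255:415],None,fx=4,fy=4,interpolation=cv2.INTER_CUBIC)[:600])
E
```

```text
(no output)
```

View pics/w1c.png

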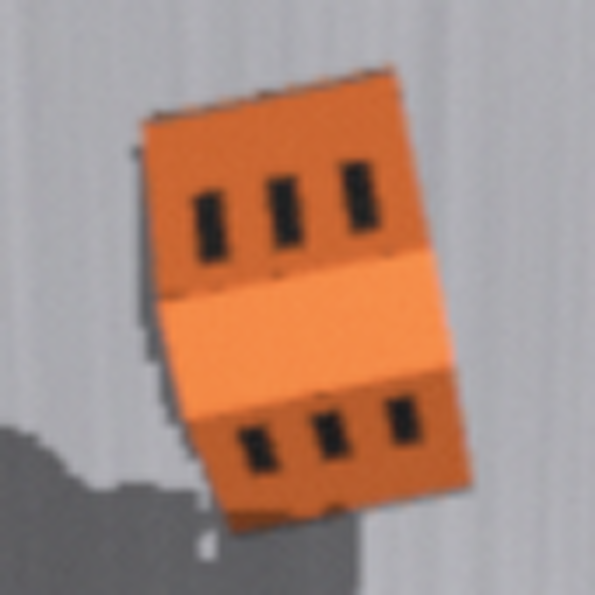

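View pics/scene1c.png

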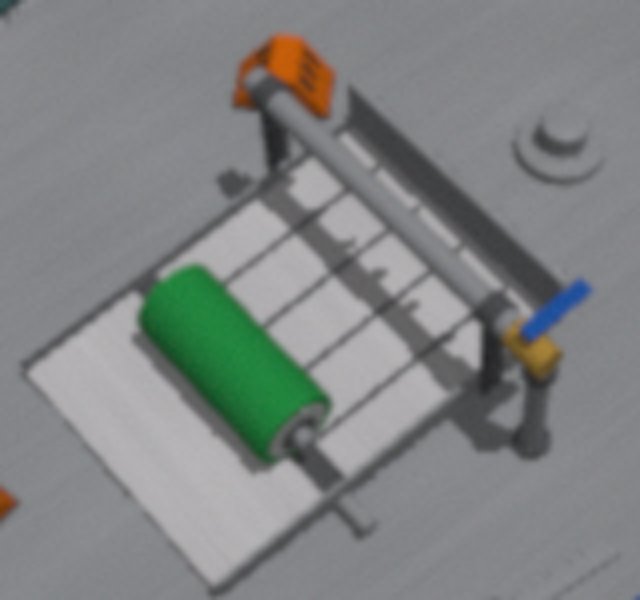

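```bash
cat >> h.py <<'E'
from scipy.spatial.transform import Rotation as R
def toM(q): return R.from_quat(np.r_[q[1:],q[0]]).as_matrix()
def toq(M):
    q=R.from_matrix(M).as_quat();return np.r_[q[3],q[:3]]
def wcal(pos,q):
    T=np.eye(4);T[:3,:3]=toM(np.asarray(q));T[:3,3]=pos
    c=get_calibration("wrist");return c["intrinsics"],T@c["T_tool_cam"]
def wonplane(u,v,pos,q,p,nn):
    K,T=wcal(pos,q);d=T[:3,:3]@np.linalg.solve(K,[u,v,1.]);o=T[:3,3];return o+d*((np.asarray(p)-o)@nn)/(d@nn)
E
python3 - <<'E'
from h import *
z=np.load("pics/w1.npz");pos,q=z["pos"],z["q"]
f=lambda U,V,h:wonplane((U-3)/7+265,(V-3)/7+125,pos,q,[0,0,h],np.array([0,0,1.]))
top=np.array([f(*a,45) for a in((158,300),(432,250),(453,370),(190,420))]);sole=np.array([f(*a,0) for a in((145,122),(395,68),(470,487),(230,533))])
print(top,sole,top.mean(0),sole.mean(0))
for Q in(top,sole):
    print("L",np.linalg.norm((Q[0]+Q[1]-Q[2]-Q[3])/2),"W",np.linalg.norm((Q[0]+Q[3]-Q[1]-Q[2])/2));
    for w in((Q[0]+Q[1]-Q[2]-Q[3]),(Q[1]+Q[2]-Q[0]-Q[3])): print(np.degrees(np.arctan2(w[1],w[0])))
for u,v in((250,81),(447,78)): print("foot wrist",wonplane(u,v,pos,q,[0,0,10],np.array([0,0,1.])))
for u,v in((261,252.3),(308.5,307.8)): print("foot scene",onz("scene",u,v,10))
for u,v in((261,319.5),(360,314.5)): print("foot side",onz("side",u,v,10))
q=state()["tool_rot"]
movep([545,-90,400],q)
s=state();p,d=read_camera("wrist");print(s["t"],s["tcp_pos"],s["tool_rot"],s["joints"])
cv2.imwrite("pics/w2.png",p);np.savez("pics/w2.npz",d=d,pos=s["tcp_pos"],q=s["tool_rot"])
E
```

```text
[[ 465.43 -294.11   45.  ]
 [ 514.56 -285.23   45.  ]
 [ 518.62 -306.46   45.  ]
 [ 470.75 -315.62   45.  ]] [[ 459.9  -264.76    0.  ]
 [ 508.36 -254.66    0.  ]
 [ 524.23 -335.98    0.  ]
 [ 475.24 -345.59    0.  ]] [ 492.34 -300.36   45.  ] [ 491.93 -300.25    0.  ]
L 21.884763250364276 W 49.33106237463435
102.3945062260006
10.53506710370899
L 82.55947541648634 W 49.710946413331435
100.89212310179536
11.430512678048391
foot wrist [ 418.13 -190.58   10.  ]
foot wrist [ 666.14 -186.75   10.  ]
foot scene [ 421.72 -185.57   10.  ]
foot scene [ 659.5  -183.41   10.  ]
foot side [ 416.04 -189.7    10.  ]
foot side [ 657.12 -191.21   10.  ]
2.6917 [544.86 -90.65 399.42] [-0.    0.71  0.71 -0.  ] [-0.21 -0.03  1.62 -0.    1.55 -0.21]
```

View pics/w2.png

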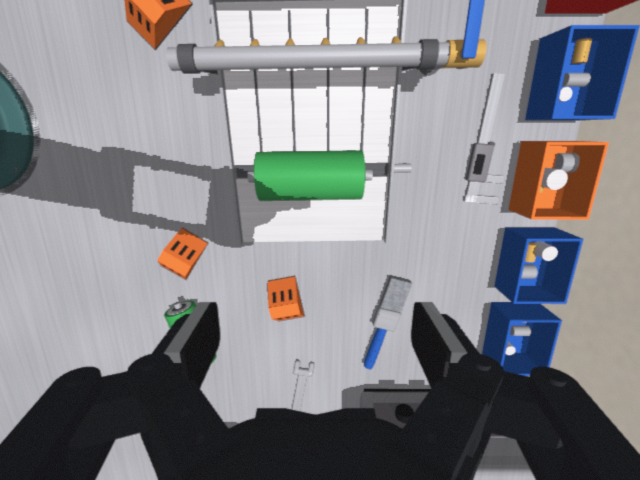

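```bash
python3 - <<'E'
from h import *
p=cv2.imread("pics/w2.png")
cv2.imwrite("pics/w2a.png",cv2.resize(p[0:120,160:320],None,fx=5,fy=5,interpolation=cv2.INTER_CUBIC))
cv2.imwrite("pics/w2b.png",cv2.resize(p[135:255,225:405],None,fx=4.4,fy=4.4,interpolation=cv2.INTER_CUBIC))
cv2.imwrite("pics/w2d.png",cv2.resize(p[0:120,345:505],None,fx=5,fy=5,interpolation=cv2.INTER_CUBIC))
E
```

```text
(no output)
```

View pics/w2a.png

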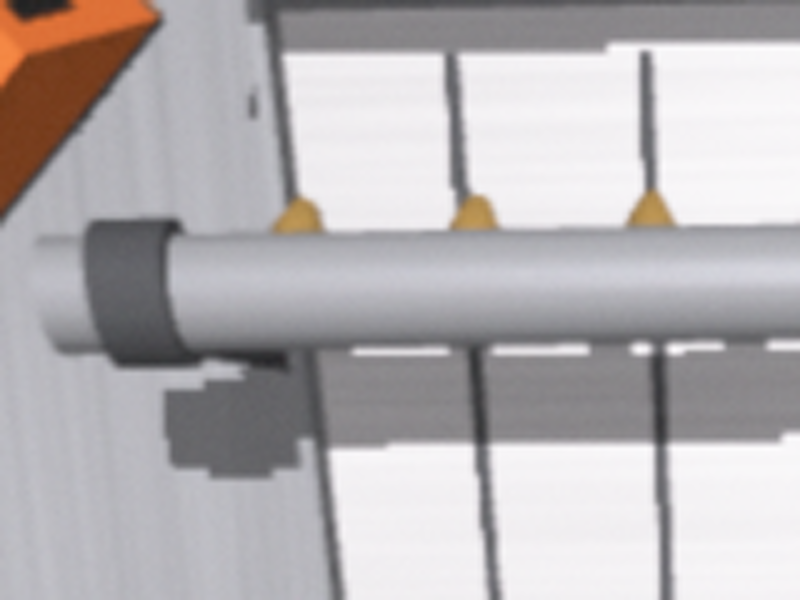

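View pics/w2b.png

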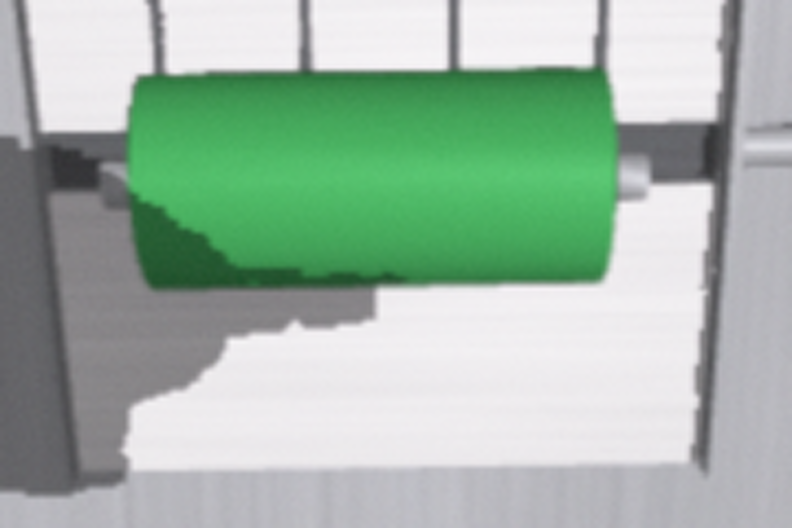

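View pics/w2d.png

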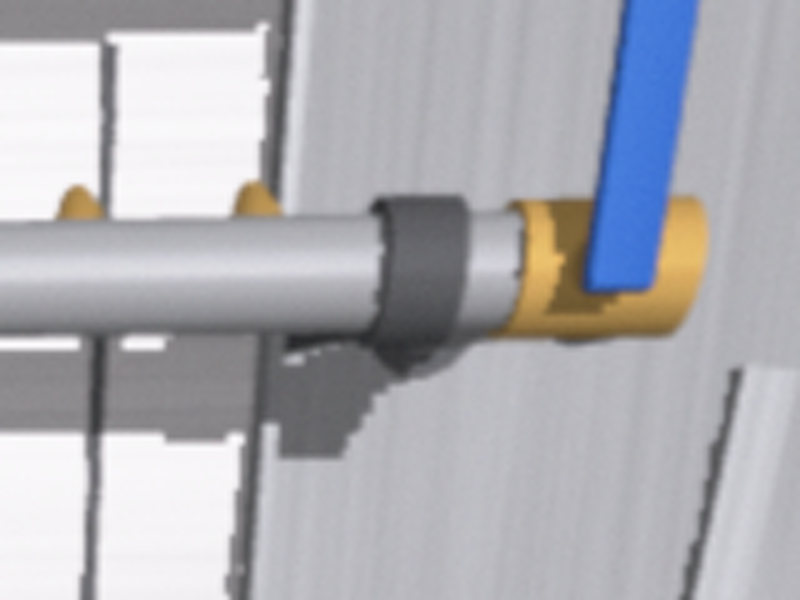

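```bash
python3 - <<'E'
from h import *
z=np.load("pics/w2.npz");pos,q=z["pos"],z["q"];E=np.array([0,0,1.])
def f(U,V,s,ox,oy,h): return wonplane(U/s+ox-.4,V/s+oy-.4,pos,q,[0,0,h],E)
L={"foot":[(75,471,4.4,225,135,10),(700,464,4.4,225,135,10)],
"chan up":[(45,132,4.4,225,135,23.5),(716,123,4.4,225,135,23.5)],
"chan lo":[(55,191,4.4,225,135,21.2),(712,182,4.4,225,135,21.2)],
"pipe":[(40,294,5,160,0,147.9),(515,271,5,345,0,147.9)],
"pipe collars":[(135,293,5,160,0,147.9),(420,272,5,345,0,147.9)],
"roller":[(130,175,4.4,225,135,55),(615,170,4.4,225,135,55)],
"nozz":[(298,215,5,160,0,140),(256,200,5,345,0,140)],
"rimL":[(75,471,4.4,225,135,20),(330,480,5,160,0,54)],"rimR":[(703,464,4.4,225,135,20),(262,400,5,345,0,54)]}
for k,(a,b) in L.items():
    a,b=f(*a),f(*b);print(k,a,b,"mid",(a+b)/2,"yaw",np.degrees(np.arctan2(b[1]-a[1],b[0]-a[0])),"len",np.linalg.norm(b-a))
# scene & side pipe, rail
sc=lambda U,V,h:onz("scene",U/4+255-.4,V/4+160-.4,h)
print("scene foot",sc(25,372,10),sc(215,590,10)); 
print("scene pipe",sc(258,84,147.9),sc(505,322,147.9))
print("scene rail top outer L", sc(350,88,100.7))
sd=lambda U,V,h:onz("side",U/3+190-.4,V/3+190-.4,h)
print("side pipe",sd(180,71,147.9),sd(510,45,147.9),"side foot",sd(217,393,10),sd(512,374,10))
E
```

```text
foot [ 421.04 -189.67   10.  ] [ 659.55 -185.93   10.  ] mid [ 540.29 -187.8    10.  ] yaw 0.8983927431356324 len 238.53904803292954
chan up [421.92 -61.37  23.5 ] [653.99 -57.63  23.5 ] mid [537.96 -59.5   23.5 ] yaw 0.9238280056306114 len 232.09721207367411
chan lo [423.44 -81.96  21.2 ] [654.48 -78.09  21.2 ] mid [538.96 -80.02  21.2 ] yaw 0.9577172798344121 len 231.07333726187977
pipe [388.48  60.42 147.9 ] [683.61  65.32 147.9 ] mid [536.05  62.87 147.9 ] yaw 0.9505877066987316 len 295.1658538422163
pipe collars [408.62  60.65 147.9 ] [663.69  65.09 147.9 ] mid [536.16  62.87 147.9 ] yaw 0.9979454208584118 len 255.1115620947475
roller [456.4  -72.11  55.  ] [615.44 -70.    55.  ] mid [535.92 -71.05  55.  ] yaw 0.7614942697919631 len 159.05045173898407
nozz [442.33  77.01 140.  ] [629.87  80.15 140.  ] mid [536.1   78.58 140.  ] yaw 0.9609232654237954 len 187.56779887719236
rimL [ 423.39 -186.33   20.  ] [423.32  32.85  54.  ] mid [423.36 -76.74  37.  ] yaw 90.01728280677233 len 221.79994850964783
rimR [ 658.54 -182.65   20.  ] [652.99  53.    54.  ] mid [655.77 -64.83  37.  ] yaw 91.34777751475411 len 238.15938784483563
scene foot [ 422.32 -186.55   10.  ] [ 657.5  -182.41   10.  ]
scene pipe [397.51  62.48 147.9 ] [671.46  67.67 147.9 ]
scene rail top outer L [416.5 140.6 100.7]
side pipe [394.08  50.87 147.9 ] [681.93  67.49 147.9 ] side foot [ 418.34 -193.29   10.  ] [ 657.87 -190.52   10.  ]
```

```bash
cat >> h.py <<'E'
YAW=np.radians(0.95)
Ex=np.array([-np.sin(YAW),np.cos(YAW),0]);c6,s6=np.cos(np.radians(6)),np.sin(np.radians(6))
FOOT=np.array([540.3,-187.5,10.])
BX=Ex*c6+np.array([0,0,s6]);BZ=-Ex*s6+np.array([0,0,c6]);BY=np.cross(BZ,BX)
B=np.c_[BX,BY,BZ];O=FOOT+335*BX
def bpt(x,y,z): return O+B@np.array([x,y,z])
CY=np.radians(101.2);C0=np.c_[[np.cos(CY),np.sin(CY),0],[-np.sin(CY),np.cos(CY),0],[0,0,1]];CP=np.array([492.1,-300.3,0])  # sole centre
def grasp(lean,flip,gx=-3.,tz=10.):
    """tool pose in chock frame (origin sole centre); tz TCP height"""
    a=np.radians(lean);z=np.array([np.sin(a),0,-np.cos(a)]);y=np.array([0,1.,0])*(1 if flip else -1)
    x=np.cross(y,z);M=np.c_[x,y,z]
    # axis passes through gx at height 28
    t=np.array([gx,0,28.])+z*(28-tz)/np.cos(a)
    return M,t
def tool(Cp,CM,g): return Cp+CM@g[1],toq(CM@g[0])
E
python3 - <<'E'
from h import *
print(O,bpt(-72,0,111))
W=[("pre",CP,C0,60),("pick",CP,C0,0),("lift",CP+[0,0,90],C0,0),("ap",bpt(-345,2,60),B,0),("ap2",bpt(-335,2,35),B,0),("on",bpt(-288,2,1),B,0),("mid",bpt(-200,2,1),B,0),("end",bpt(-93,2,0),B,0),("ret",bpt(-93,2,0),B,100)]
for lean in(30,35,40,45):
  for fl in(0,1):
    g=grasp(lean,fl);out=[]
    for n,cp,cm,back in W:
        p,q=tool(cp,cm,g);p=p-toM(q)[:,2]*back
        j=inverse_kinematics(p,q);out.append(None if j is None else np.round(j,2).tolist())
    print(lean,fl,[n for (n,*_),o in zip(W,out) if o is None],out[1],out[5],out[7])
E
```

```text
[534.78 145.62  45.02] [536.16  62.42 147.88]
30 0 [] [-0.76, 0.56, 1.72, 0.3, 1.31, -1.1] [-0.6, 0.48, 1.87, 0.53, 1.24, -0.91] [-0.31, 0.33, 2.05, 0.68, 1.1, -0.74]
30 1 [] [-0.76, 0.56, 1.72, 0.3, 1.31, 2.04] [-0.6, 0.48, 1.87, 0.53, 1.24, 2.23] [-0.31, 0.33, 2.05, 0.68, 1.1, 2.4]
35 0 [] [-0.78, 0.61, 1.68, 0.33, 1.38, -1.13] [-0.63, 0.52, 1.85, 0.58, 1.3, -0.95] [-0.34, 0.37, 2.04, 0.74, 1.15, -0.81]
35 1 [] [-0.78, 0.61, 1.68, 0.33, 1.38, 2.01] [-0.63, 0.52, 1.85, 0.58, 1.3, 2.19] [-0.34, 0.37, 2.04, 0.74, 1.15, 2.33]
40 0 [] [-0.79, 0.66, 1.64, 0.36, 1.46, -1.15] [-0.65, 0.57, 1.82, 0.62, 1.37, -0.99] [-0.38, 0.41, 2.03, 0.79, 1.21, -0.88]
40 1 [] [-0.79, 0.66, 1.64, 0.36, 1.46, 1.99] [-0.65, 0.57, 1.82, 0.62, 1.37, 2.15] [-0.38, 0.41, 2.03, 0.79, 1.21, 2.26]
45 0 [] [-0.81, 0.71, 1.6, 0.39, 1.53, -1.16] [-0.67, 0.62, 1.8, 0.65, 1.43, -1.02] [-0.4, 0.46, 2.02, 0.84, 1.27, -0.94]
45 1 [] [-0.81, 0.71, 1.6, 0.39, 1.53, 1.98] [-0.67, 0.62, 1.8, 0.65, 1.43, 2.12] [-0.4, 0.46, 2.02, 0.84, 1.27, 2.2]
```

```bash
python3 - <<'E'
from h import *
g=grasp(38,0);p,q=tool(CP,C0,g);z=toM(q)[:,2]
movep(p-z*90+[0,0,130],q)
movep(p-z*80,q)
s=state();print(s["t"],s["tcp_pos"],p-z*80,s["force"])
im,d=read_camera("wrist");cv2.imwrite("pics/w3.png",im)
im,d=read_camera("side");cv2.imwrite("pics/side3.png",im[180:480,130:480])
E
```

```text
4.6 [ 500.88 -337.26   74.9 ] [ 499.52 -337.76   73.04] [0.6  0.02 1.13]
```

View pics/w3.png

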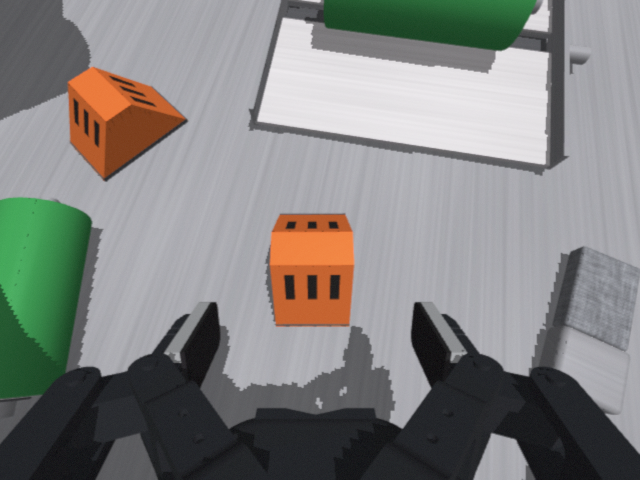

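View pics/side3.png

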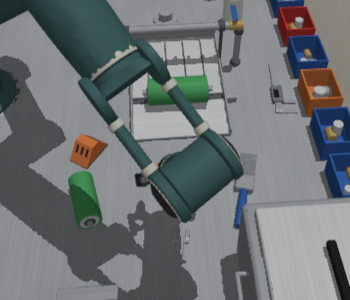

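The chock is centred between the fingers at (312,270) and lined up with them. I'll grasp it now.

```bash
python3 - <<'E'
from h import *
g=grasp(38,0);p,q=tool(CP,C0,g);z=toM(q)[:,2]
move_straight(p,speed=70,orientation=q);pause(.2)
s=state();print(s["t"],s["tcp_pos"]-p,s["force"],s["finger_gap"])
gripper_to(0.3,60);
s=state();print(s["t"],s["tcp_pos"]-p,s["force"],s["finger_gap"])
move_straight(p+[0,0,60],speed=80,orientation=q)
s=state();print(s["t"],s["tcp_pos"]-p,s["force"],s["finger_gap"])
im,d=read_camera("wrist");cv2.imwrite("pics/w4.png",im)
im,d=read_camera("side");cv2.imwrite("pics/side4.png",im[180:480,130:480])
E
```

```text
6.1917 [ 0.25 -0.43  0.34] [ 0.17 -0.25  0.56] 0.9978703314045346
6.6167 [ 0.05 -0.47  0.22] [-0.21 -1.87  2.29] 0.5795702732165038
7.5167 [-0.27  0.14 59.69] [-0.42 -0.6  -4.19] 0.5801215744394352
```

View pics/w4.png

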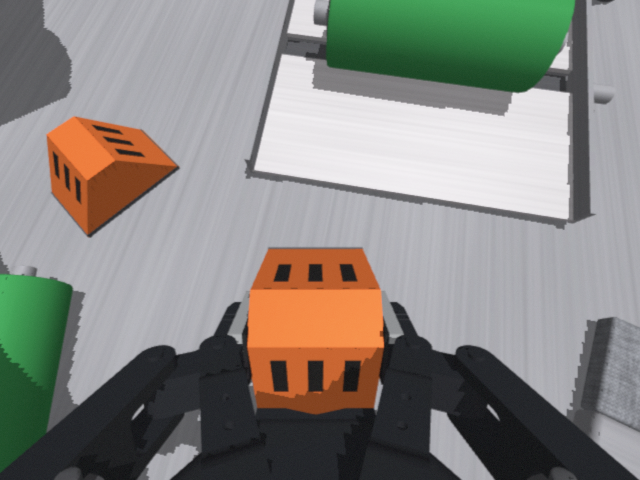

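The chock is held level and the force reading shows about 4 N of weight. Next I'll bring it to the lower plate, behind the roller.

```bash
python3 - <<'E'
from h import *
g=grasp(38,0)
p,q=tool(bpt(-345,2,60),B,g);movep(p,q)
p,q=tool(bpt(-325,2,30),B,g);move_straight(p,speed=80,orientation=q)
p,q=tool(bpt(-290,2,5),B,g);move_straight(p,speed=60,orientation=q);pause(.2)
s=state();print(s["t"],B.T@(s["tcp_pos"]-p),s["force"],s["finger_gap"])
for n in("wrist","side","scene"):
    im,d=read_camera(n);cv2.imwrite(f"pics/{n}5.png",im if n=="wrist" else cv2.resize(im[180:380,180:420] if n=="side" else im[160:310,255:415],None,fx=3,fy=3))
E
```

```text
9.7833 [-0.47 -0.29  0.29] [ 0.69 -0.22 -4.53] 0.581917740858547
```

View pics/wrist5.png

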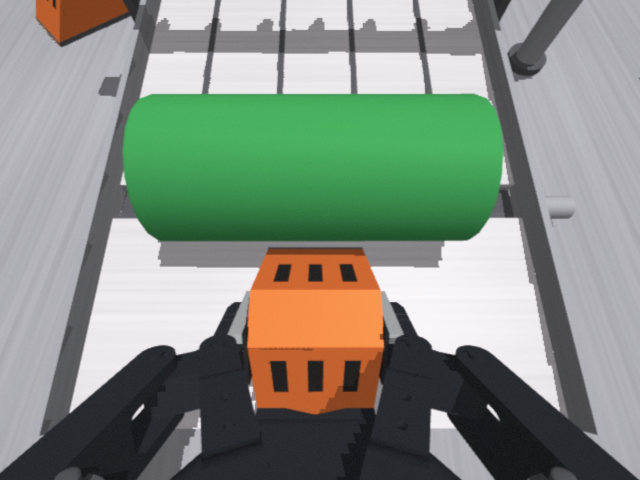

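View pics/side5.png

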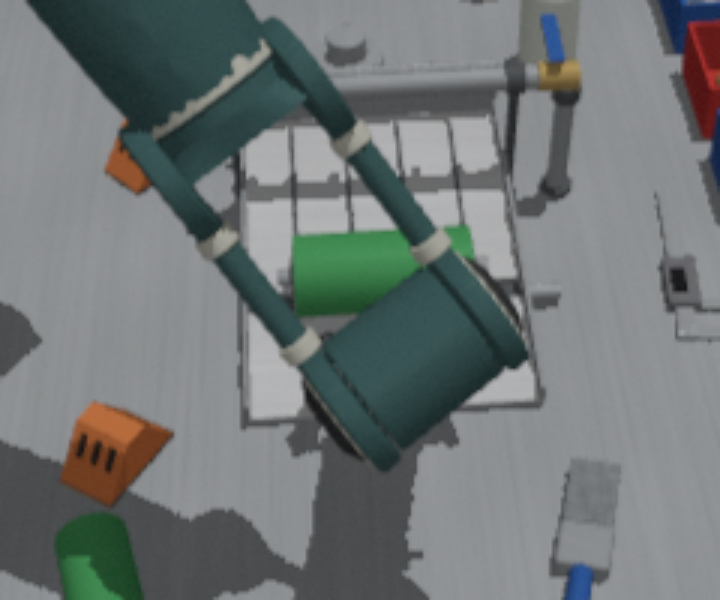

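View pics/scene5.png

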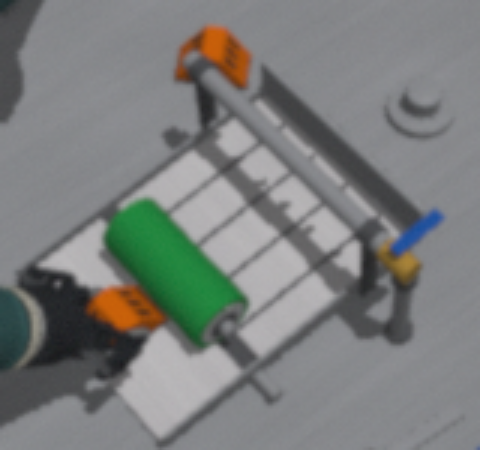

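In all three views the chock sits parallel to the roller and centred on it (roller 125–503 px, centre 313; chock centre 315). I'll lower it until it touches the plate, then push slowly.

```bash
python3 - <<'E'
from h import *
g=grasp(38,0);f0=state()["force"]
for h in(3,2,1,0,-1,-2,-3):
    p,q=tool(bpt(-290,2,h),B,g);move_straight(p,speed=10,orientation=q)
    pause(.1)
    s=state();df=B.T@(s["force"]-f0);print(h,round(s["t"],2),B.T@(s["tcp_pos"]-p),df)
    if df[2]>2.0: break
np.savez("c.npz",h=h,f0=f0)
E
```

```text
3 10.38 [ 0.03  0.   -0.02] [0.34 0.69 0.26]
2 10.73 [ 0.02 -0.01 -0.01] [ 0.43  0.52 -0.73]
1 11.08 [ 0.   -0.02  0.  ] [0.24 0.91 0.16]
0 11.43 [-0.1  -0.18  0.19] [-0.51 -0.27  0.56]
-1 11.78 [-0.06 -0.2   1.15] [-1.18  1.76  9.81]
```

```bash
python3 - <<'E'
from h import *
g=grasp(38,0);f0=np.load("c.npz")["f0"];h=0.0
p,q=tool(bpt(-290,2,h),B,g);move_straight(p,speed=10,orientation=q)
for X,v in((-280,12),(-272,12),(-264,12),(-256,12),(-245,15),(-230,20),(-210,25)):
    p,q=tool(bpt(X,2,h),B,g);move_straight(p,speed=v,orientation=q)
    s=state();df=B.T@(s["force"]-f0);print(X,round(h,2),round(s["t"],2),B.T@(s["tcp_pos"]-p),df,round(s["finger_gap"],3))
    if df[2]>5:h+=.3
    elif df[2]<0.5:h-=.15
    if np.linalg.norm(df)>25: break
for n in("wrist","scene"):
    im,d=read_camera(n);cv2.imwrite(f"pics/{n}6.png",im if n=="wrist" else cv2.resize(im[160:310,255:415],None,fx=3,fy=3))
np.savez("c.npz",h=h,f0=f0)
E
```

```text
-280 0.0 13.02 [ 0.09 -0.23  0.18] [-2.84 -1.36  7.27] 0.579
-272 0.3 13.83 [-2.02 -0.59 -0.07] [-9.11 -0.24  6.42] 0.581
-264 0.6 14.65 [-0.37  0.18 -0.42] [-5.03  0.12  5.89] 0.575
-256 0.9 15.47 [ 0.27  0.56 -0.72] [-1.67  0.34  1.15] 0.574
-245 0.9 16.35 [ 0.32  0.19 -0.09] [-0.47  0.34 -1.07] 0.576
-230 0.75 17.25 [ 0.31  0.21 -0.1 ] [-0.25  0.63 -0.55] 0.574
-210 0.6 18.2 [ 0.23  0.18 -0.1 ] [ 0.24  1.33 -0.58] 0.578
```

View pics/wrist6.png

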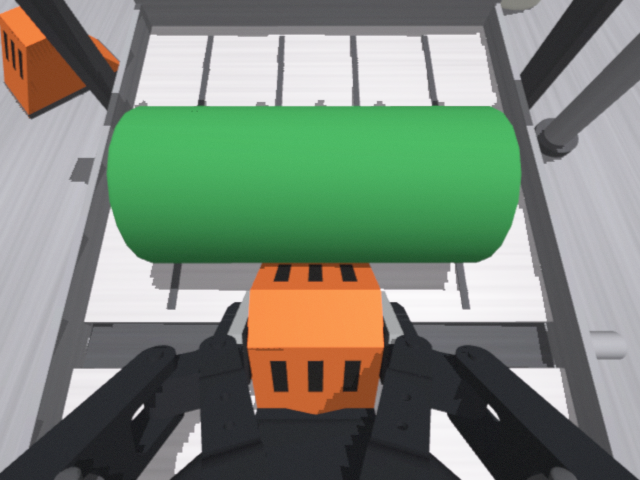

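View pics/scene6.png

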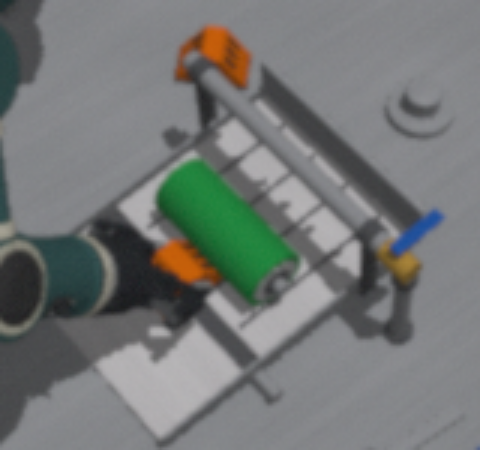

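The roller is out of the channel, square, and resting on the chock. I'll keep pushing up under the pipe.

```bash
python3 - <<'E'
from h import *
g=grasp(38,0);f0=np.load("c.npz")["f0"];h=0.4
for X,v in((-185,25),(-160,25),(-135,25),(-118,25),(-106,18)):
    p,q=tool(bpt(X,2,h),B,g);move_straight(p,speed=v,orientation=q)
    s=state();df=B.T@(s["force"]-f0);print(X,round(h,2),round(s["t"],2),B.T@(s["tcp_pos"]-p),df,round(s["finger_gap"],3))
    if df[2]>4:h+=.3
    elif df[2]<0.5:h-=.1
    if np.linalg.norm(df)>20: break
for n in("wrist","scene","side"):
    im,d=read_camera(n);cv2.imwrite(f"pics/{n}7.png",im if n=="wrist" else cv2.resize(im[160:310,255:415] if n=="scene" else im[150:350,180:420],None,fx=3,fy=3))
np.savez("c.npz",h=h,f0=f0)
E
```

```text
-185 0.4 19.45 [ 0.13  0.16 -0.11] [ 0.21  0.65 -0.73] 0.58
-160 0.3 20.6 [ 0.16  0.17 -0.11] [-0.04  0.82 -1.03] 0.578
-135 0.2 21.75 [0.23 0.16 0.  ] [-0.53  0.48 -0.99] 0.577
-118 0.1 22.58 [0.49 0.16 0.1 ] [0.28 0.63 0.79] 0.578
-106 0.1 23.4 [ 0.44 -0.03  0.08] [ 0.36 -0.5   1.92] 0.577
```

View pics/wrist7.png

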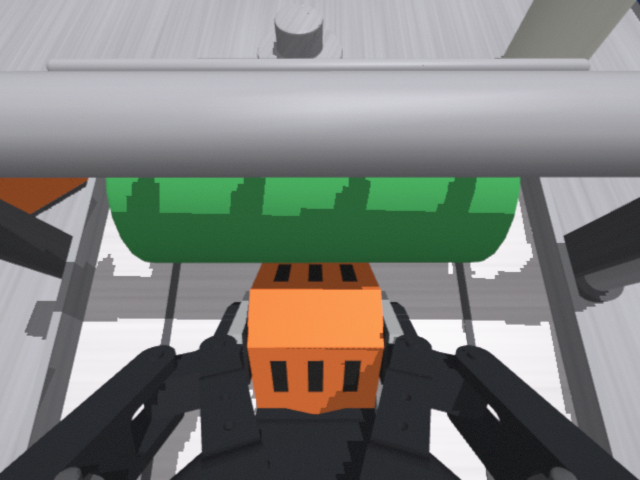

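View pics/scene7.png

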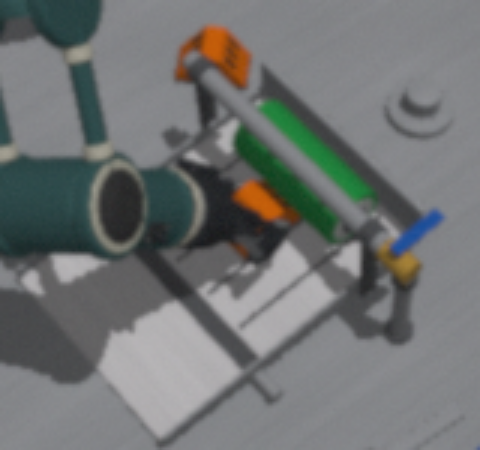

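View pics/side7.png

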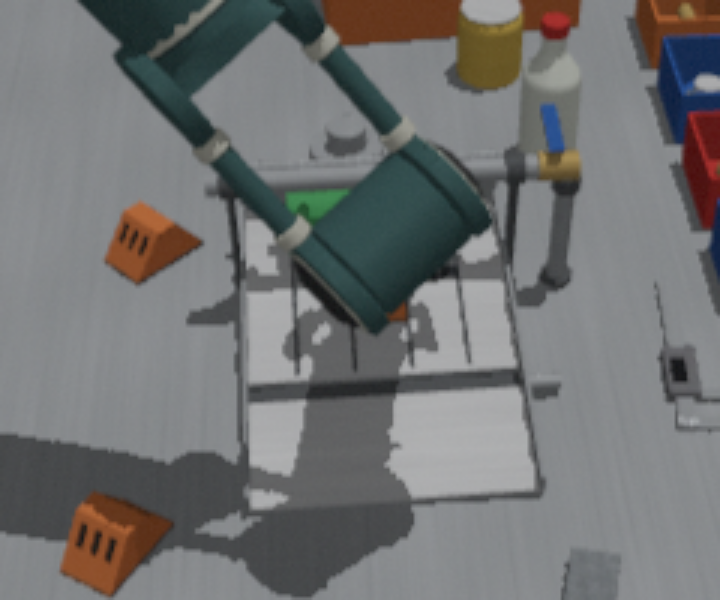

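All is clear of the pipe. Now I'll creep in until the force shows the roller against the rail.

```bash
python3 - <<'E'
from h import *
g=grasp(38,0);f0=np.load("c.npz")["f0"];h=0.0;X=-106
while X<-88:
    X+=1.5
    p,q=tool(bpt(X,2,h),B,g);move_straight(p,speed=8,orientation=q);pause(.05)
    s=state();df=B.T@(s["force"]-f0);print(X,round(h,2),round(s["t"],2),B.T@(s["tcp_pos"]-p),df)
    if df[2]>5:h+=.2
    if df[0]<-5: break
np.savez("c.npz",h=h,f0=f0,X=X)
for n in("wrist","scene"):
    im,d=read_camera(n);cv2.imwrite(f"pics/{n}8.png",im if n=="wrist" else cv2.resize(im[160:260,310:410],None,fx=6,fy=6))
E
```

```text
-104.5 0.0 23.94 [-0.33 -0.14  0.17] [-4.64  0.39  3.72]
-103.0 0.0 24.32 [-0.18 -0.31  0.17] [-4.    0.22  3.47]
-101.5 0.0 24.71 [-0.07 -0.3   0.17] [-3.55 -0.88  4.41]
-100.0 0.0 25.09 [-0.05 -0.23  0.16] [-3.42 -0.03  4.95]
-98.5 0.0 25.48 [-0.08 -0.18  0.17] [-4.01 -1.2   5.76]
-97.0 0.2 25.87 [ 0.04  0.03 -0.03] [-4.   -0.13  4.67]
-95.5 0.2 26.25 [ 0.04  0.09 -0.05] [-3.59 -0.3   4.34]
-94.0 0.2 26.63 [-1.42  0.07 -0.04] [-10.84   0.91   6.99]
```

View pics/wrist8.png

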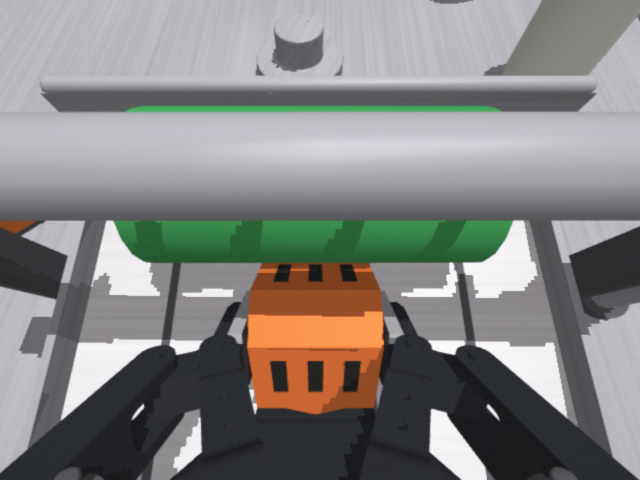

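View pics/scene8.png

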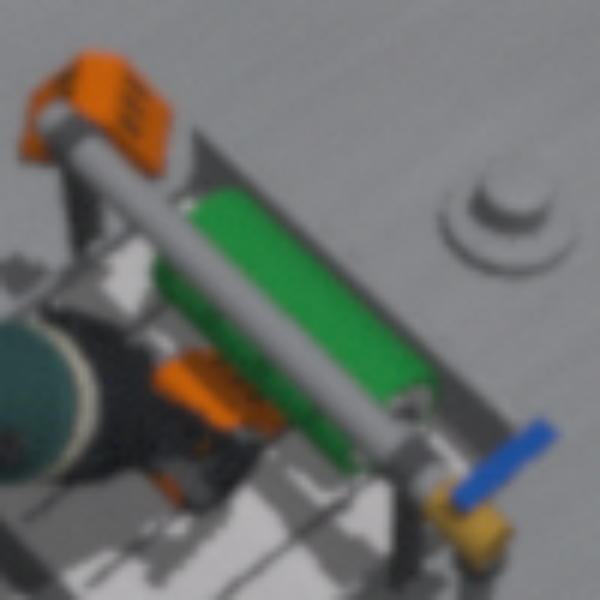

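There is a force step at chock x = -95.4 mm, where -95 mm was expected. The wrist view shows the roller parallel to the rail. I'll ease the preload, settle the sole onto the plate, release and retreat.

```bash
python3 - <<'E'
from h import *
g=grasp(38,0);f0=np.load("c.npz")["f0"]
for X,h in((-94.7,0.0),(-94.7,-0.2)):
    p,q=tool(bpt(X,2,h),B,g);move_straight(p,speed=8,orientation=q);pause(.1)
    s=state();print(round(s["t"],2),B.T@(s["tcp_pos"]-p),B.T@(s["force"]-f0))
gripper_to(0.75);pause(.2)
s=state();print(s["t"],B.T@(s["tcp_pos"]-p),B.T@(s["force"]-f0),s["finger_gap"])
im,d=read_camera("wrist");cv2.imwrite("pics/wrist9.png",im)
im,d=read_camera("scene");cv2.imwrite("pics/scene9.png",cv2.resize(im[160:260,310:410],None,fx=6,fy=6))
E
```

```text
27.08 [-0.7   0.07  0.15] [-6.98  0.98  7.23]
27.43 [-0.72  0.06  0.35] [-7.78  1.81  7.59]
27.925 [ 0.38  0.24 -0.14] [0.51 0.08 3.6 ] 0.748284165381201
```

View pics/wrist9.png

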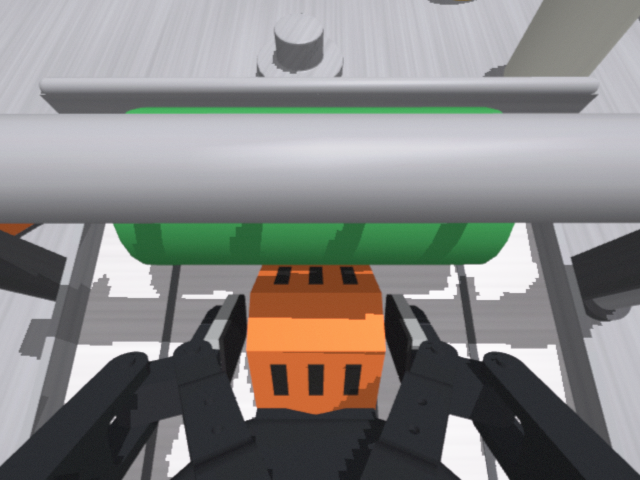

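View pics/scene9.png

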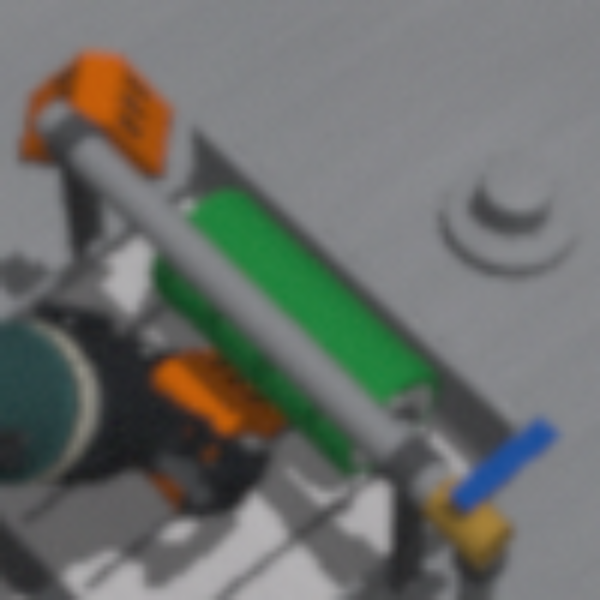

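The fingers are clear on both sides and nothing moved. I'll back out along the tool axis.

```bash
python3 - <<'E'
from h import *
s=state();q=s["tool_rot"];z=toM(q)[:,2];p0=s["tcp_pos"]
move_straight(p0-z*30,speed=40);move_straight(p0-z*150,speed=120)
s=state();print(s["t"],s["force"])
s=state();im,d=read_camera("wrist");cv2.imwrite("pics/wrist10.png",im);np.savez("pics/w10.npz",pos=s["tcp_pos"],q=s["tool_rot"])
movep(bpt(-300,0,260),q)
im,d=read_camera("scene");cv2.imwrite("pics/scene10.png",im);cv2.imwrite("pics/scene10c.png",cv2.resize(im[150:310,250:430],None,fx=4,fy=3.7))
im,d=read_camera("side");cv2.imwrite("pics/side10.png",im);print(state()["t"])
E
```

```text
30.0667 [ 0.71 -0.25  0.33]
30.975
```

View pics/wrist10.png

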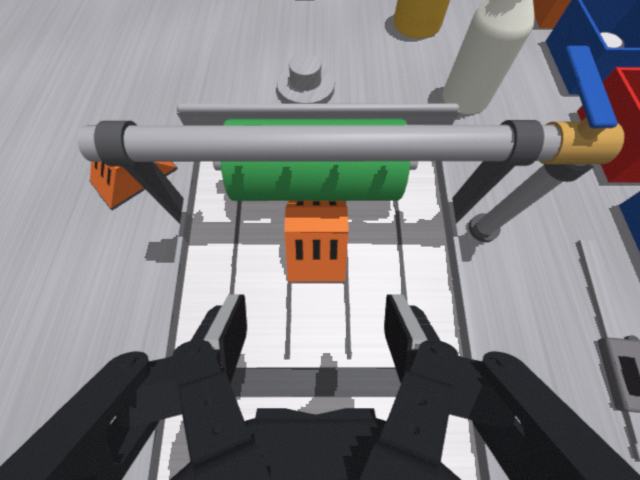

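View pics/scene10c.png

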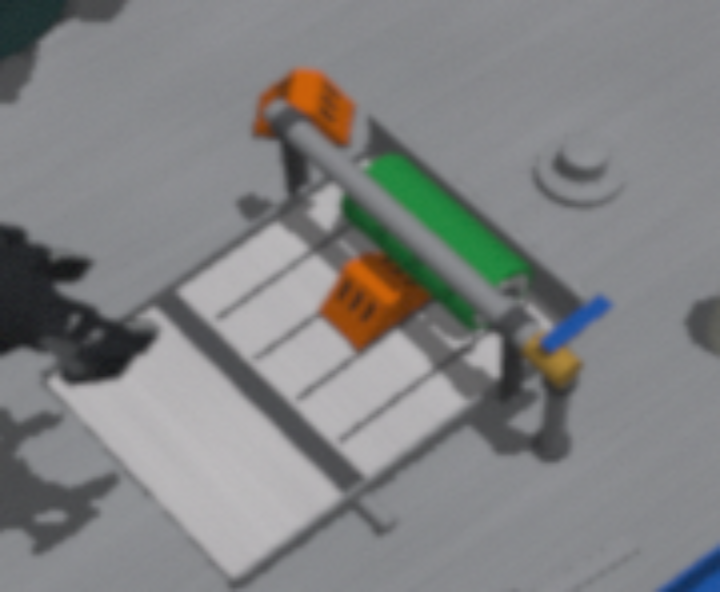

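View pics/side10.png

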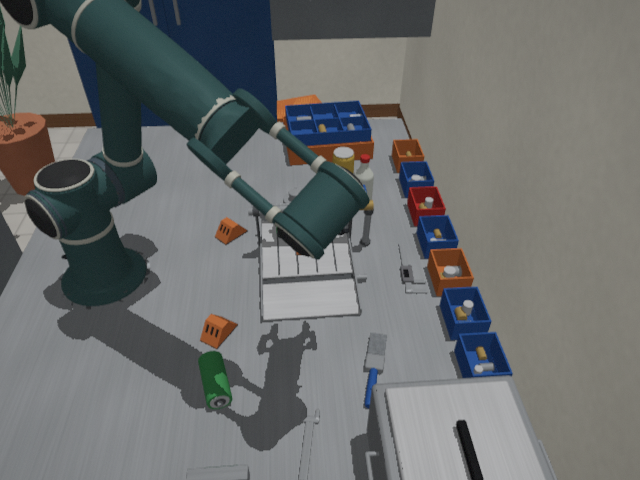

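The roller lies along the rail with the chock touching it. One quick numeric check, then I'll hand in.

```bash
python3 - <<'E'
from h import *
z=np.load("pics/w10.npz")
f=lambda u,v,h:B.T@(wonplane(u,v,z["pos"],z["q"],bpt(0,0,h),BZ)-O)
print("chock rear sole edge (want x -137)",f(287,282,0),f(346,282,0),"top rear edge (want -105.5)",f(285,234,45),f(348,234,45))
# roller lower silhouette: tangent ray to cylinder of r35 at z=35
K,T=wcal(z["pos"],z["q"])
for u,v in((240,200),(390,199)):
    d=B.T@T[:3,:3]@np.linalg.solve(K,[u,v,1.]);o=B.T@(T[:3,3]-O)
    n=np.array([-d[2],d[0]])/np.hypot(d[0],d[2])
    for sg in(35,-35): # points with distance 35 from ray at height 35
        x=(sg-n[1]*(35-o[2]))/n[0]+o[0];print("roller x",x)
sign_off();print(state()["t"])
E
```

```text
chock rear sole edge (want x -137) [-136.06   26.8     0.  ] [-136.01  -25.09   -0.  ] top rear edge (want -105.5) [-108.05   25.57   45.  ] [-108.02  -23.67   45.  ]
roller x -34.31100942962382
roller x -112.66955469580499
roller x -33.260384805739875
roller x -111.74193561839803
the job is handed in; nothing more can be done
the job is handed in; nothing more can be done
```

The roller is up against the top rail with the orange chock snug under its downhill side, and the job is handed in. The last clock reading, just before the final check and hand-in, was 31.0 s of the 54 s allowed.

I took the rightmost orange chock by its sides with the gripper leaning 38°. I set it on the lower plate behind the larger roller, the one in the channel, and pushed slowly up under the pipe. I stopped when the push force stepped up at the rail, then released the chock and backed out along the tool axis.

- **Rail contact:** the force stepped to about 11 N with the chock at x = -95.4 mm; -95 mm was expected.
- **Roller position:** after release, its centre measured about 34 mm from the rail at both ends, against 35 mm expected. The ends differ by about 1 mm, so it lies square within measuring error.
- **Chock position:** its rear sole edge measured x = -136 mm against -137 mm. Its top rear edge gave -108 mm against -105.5 mm, about 2.5 mm off. I put that down to pixel and calibration error.
- **Holding and surroundings:** after release and retreat the roller and chock stayed put. The pictures showed no contact with the pipe and nothing else moved, though the arm partly hid the pipe from the side camera.

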